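# Flip the stock tags to match the bins

### The arm

A 6-joint arm with a two-finger parallel gripper is mounted at the origin on a cart in front of the work surface, level with it; the furniture and walls round the work are solid. World frame = base frame: x ahead of the robot, y to its left, z up, the work surface at z = 0. Lengths are in mm, angles in rad, forces in N, time in s.
With the tool pointing down it reaches from about 275 to 975 mm from the base axis. Payload 8.4 kg.
Tool frame: the origin (TCP) lies between the finger pads; the fingertips stand manip.tip_extent ahead of it and the grasp point (between the pads) lies 8 mm behind it (manip.tip_extent is the distance from the TCP to the fingertips, in mm); z points along the fingers, y is the direction in which the jaws open and shut (so a half turn about z gives the same grasp; the last joint's range is limited). The gripper opens to 92 mm and grips with 3 to 60 N. Pads are 20 mm wide; open, the fingers measure 128 mm over their backs; the gripper's body (75 mm by 189 mm) begins 69 mm behind the grasp point.
Start: joints at [-1.193, 0.353, 1.633, -0, 1.155, -0.002], TCP at [231.708, -580.465, 225.583] pointing down, gripper open.
Joint ranges: [-2.63, 2.63], [-0.92, 2.1], [0.06, 2.66], [-1.3, 4.44], [0, 2.69], [-3.02, 3.02]. Speed limits (rad/s): [2.22, 2.22, 2.79, 3.14, 3.14, 3.14].

### API

Orientations are given as [roll, pitch, yaw] about the fixed x, y, z axes, in that order (R = Rz(yaw) Ry(pitch) Rx(roll)).
In Python, from plant import manip, snapshot, camera_params gives the robot as it stands.
- The arm moves only by the tool apply_moves, never from a script. Its argument "targets" is a list of rows, each an object of numbers: "hand": the finger opening in m, from 0 to 0.0919; "tx", "ty", "tz": the shift along the tool's x, y, z in m; "twist": the turn about the tool's z in rad. A call has 1 to 10 rows; each row shifts and turns the commanded pose from where the row before left it, along the tool's axes as they then stand; what a row does not reach is not made up. A row lasts 1/8 s, in which the tool goes at most 62.5 mm and 10.7 degrees, less where a joint would pass 70% of its speed; a pose out of reach is approached as far as the arm can. A call with a gripper value outside its range is refused whole. The fingers move at their own pace and stop on an object; "grip_force" is the grip in N (left out, the last holds). Time passes only in rows, so rows that do not move let the fingers close. It gives the time, the measured TCP pose, the force and the opening at its end, in the units of the state.
- manip.read_state(): the state, without advancing time (a new reading comes with each control period).
- snapshot(name): name is "scene" or "side" or "wrist"; returns the picture (400x640x3 uint8, red, green, blue); there is no depth.
- camera_params(name): a dict with "camera_matrix" (3x3 intrinsics, pixels), "extrinsics" (4x4, takes a point from world to camera coordinates); the wrist camera has in their place "hand_eye" (4x4, takes a point from camera to tool coordinates, whose origin is the TCP and whose axes are the flange's). Camera axes: x right, y down, z forward; pixel columns grow to the right and rows downward; lengths in mm; the calibration is good to about 2 mm. A picture is of the moment at which its call begins: read the wrist's pose just before it. camera_params takes no time and is no camera call.
- manip.job_done(): hands the job in, once; it reports no verdict.
The state is a dict: "time_s": time; "qpos": joint angles; "qd": joint speeds; "joint_torque": joint torques, N m; "position": TCP position; "ee_rot": TCP orientation; "contact_force": force on the tool from outside, world axes, zero at the start; "ft_torque": the same for the moment, N m; "grip_width": finger opening in mm.
Only numpy, scipy, OpenCV 4.12 (cv2) and the standard library are available. Lean on these libraries where they do the work, as an engineer would, in place of code of your own. Each camera call takes 0.05 s, during which the arm holds its last target.

### The job

Each bin on the white stock board has a hinged flip tag in front of it, green on one face and yellow on the other. Push over with the fingertips the tags that are wrong, so that the bins full of vials show the green face up and the empty bin shows the yellow face up. Leave the tag that is already right as it is, and do not move the vials or the things lying round the board.

Things in the scene. Friction and masses are not known exactly. Their poses are not given: they have to be found in the camera images.
- board: fixed white stock board lying on the worktop, 170 (x) x 360 (y) x 12 mm; origin at the centre of its underside, x axis points away from the robot across the board, y along its length to the left. It carries three slots side by side, 130 mm apart along y, each with one bin at the back and one flip tag in front of the bin
- bin_a: fixed open blue bin, 64 x 64 mm, 34 mm high, walls 4 mm; origin at the centre of its underside on top of the board. It is either full (four vials stand in it) or empty
- bin_b: fixed open blue bin, 64 x 64 mm, 34 mm high, walls 4 mm; origin at the centre of its underside on top of the board. It is either full (four vials stand in it) or empty
- bin_c: fixed open blue bin, 64 x 64 mm, 34 mm high, walls 4 mm; origin at the centre of its underside on top of the board. It is either full (four vials stand in it) or empty
- holder_1: fixed aluminium tag holder, 78 mm (x) x 28 mm (y), 36 mm high, on the board; the tag of the bin that stands 85 mm behind it (along the board's +x). Origin at the centre of its underside; axes parallel to the board's. The centre of the tag's hinge pin lies 32 mm above this origin, the pin running along the board's x axis
- tag_1 (a joint): hinge of the flip tag, a stiff leaf 60 mm long (along x), reaching 42 mm out from the pin, 4.4 mm thick, 50 g, with a smooth black bead (6.4 mm) along its free edge. 0: leans to the left (board's +y), 50 degrees from upright, yellow face up; 1.745: leans to the right (-y), 50 degrees from upright, green face up; 0.873: upright. It swings freely and falls to whichever side it leans, against its stop
- tag_1_edge (a point): middle of the black bead on the tag's free edge, 38.5 mm from the hinge pin (at rest 29.5 mm to its left or right and 25 mm above it)
- holder_2: fixed aluminium tag holder, 78 mm (x) x 28 mm (y), 36 mm high, on the board; the tag of the bin that stands 85 mm behind it (along the board's +x). Origin at the centre of its underside; axes parallel to the board's. The centre of the tag's hinge pin lies 32 mm above this origin, the pin running along the board's x axis
- tag_2 (a joint): hinge of the flip tag, a stiff leaf 60 mm long (along x), reaching 42 mm out from the pin, 4.4 mm thick, 50 g, with a smooth black bead (6.4 mm) along its free edge. 0: leans to the left (board's +y), 50 degrees from upright, yellow face up; 1.745: leans to the right (-y), 50 degrees from upright, green face up; 0.873: upright. It swings freely and falls to whichever side it leans, against its stop
- tag_2_edge (a point): middle of the black bead on the tag's free edge, 38.5 mm from the hinge pin (at rest 29.5 mm to its left or right and 25 mm above it)
- holder_3: fixed aluminium tag holder, 78 mm (x) x 28 mm (y), 36 mm high, on the board; the tag of the bin that stands 85 mm behind it (along the board's +x). Origin at the centre of its underside; axes parallel to the board's. The centre of the tag's hinge pin lies 32 mm above this origin, the pin running along the board's x axis
- tag_3 (a joint): hinge of the flip tag, a stiff leaf 60 mm long (along x), reaching 42 mm out from the pin, 4.4 mm thick, 50 g, with a smooth black bead (6.4 mm) along its free edge. 0: leans to the left (board's +y), 50 degrees from upright, yellow face up; 1.745: leans to the right (-y), 50 degrees from upright, green face up; 0.873: upright. It swings freely and falls to whichever side it leans, against its stop
- tag_3_edge (a point): middle of the black bead on the tag's free edge, 38.5 mm from the hinge pin (at rest 29.5 mm to its left or right and 25 mm above it)
- stock_a1: loose glass sample vial with a screw cap, 23 mm across, 54 mm high, standing in one of the two full bins; origin at the centre of its underside
- stock_a2: loose glass sample vial with a screw cap, 23 mm across, 54 mm high, standing in one of the two full bins; origin at the centre of its underside
- stock_a3: loose glass sample vial with a screw cap, 23 mm across, 54 mm high, standing in one of the two full bins; origin at the centre of its underside
- stock_a4: loose glass sample vial with a screw cap, 23 mm across, 54 mm high, standing in one of the two full bins; origin at the centre of its underside
- stock_b1: loose glass sample vial with a screw cap, 23 mm across, 54 mm high, standing in one of the two full bins; origin at the centre of its underside
- stock_b2: loose glass sample vial with a screw cap, 23 mm across, 54 mm high, standing in one of the two full bins; origin at the centre of its underside
- stock_b3: loose glass sample vial with a screw cap, 23 mm across, 54 mm high, standing in one of the two full bins; origin at the centre of its underside
- stock_b4: loose glass sample vial with a screw cap, 23 mm across, 54 mm high, standing in one of the two full bins; origin at the centre of its underside
- marker: loose marker pen lying on the worktop between the robot and the board, 12 x 136 x 13 mm, long along its y; origin at the centre of its underside; bystander
- beaker: loose clear beaker, 46 mm across, 60 mm high, standing left of the board; origin at the centre of its underside; bystander
- tape: loose roll of black tape lying flat, 56 mm across, 19 mm high, right of the board; origin at the centre of its underside; bystander
There are look-alikes about, which are no part of the job. What is shaped like the stock_a3 but blue is not meant.

How it is judged (in metres and radians):
At the end, for the whole second after the job is handed in: Tags of bins with vials lean right, green up (joint above 1.6 rad); the tag of the empty bin leans left, yellow up (below 0.15 rad); all at rest. Vials and beaker stand upright, and no vial or bystander has moved more than 20 mm ((((horizontal distance between holder_1 and bin_a below 0.105 m or horizontal distance between holder_1 and bin_b below 0.105 m) and value of joint tag_1 above 1.6 rad) or (horizontal distance between holder_1 and bin_c below 0.105 m and value of joint tag_1 below 0.15 rad)) and velocity of joint tag_1 between -0.3 and 0.3 rad/s and (((horizontal distance between holder_2 and bin_a below 0.105 m or horizontal distance between holder_2 and bin_b below 0.105 m) and value of joint tag_2 above 1.6 rad) or (horizontal distance between holder_2 and bin_c below 0.105 m and value of joint tag_2 below 0.15 rad)) and velocity of joint tag_2 between -0.3 and 0.3 rad/s and (((horizontal distance between holder_3 and bin_a below 0.105 m or horizontal distance between holder_3 and bin_b below 0.105 m) and value of joint tag_3 above 1.6 rad) or (horizontal distance between holder_3 and bin_c below 0.105 m and value of joint tag_3 below 0.15 rad)) and velocity of joint tag_3 between -0.3 and 0.3 rad/s and distance of each of stock_a1, stock_a2, stock_a3, stock_a4, stock_b1, stock_b2, stock_b3, stock_b4, marker, beaker, tape from where it was at the start of the episode below 0.02 m and angle between each of stock_a1, stock_a2, stock_a3, stock_a4, stock_b1, stock_b2, stock_b3, stock_b4, beaker's own z axis and vertical below 0.2 rad); the robot touches nothing.
It fails at once if a vial is lifted or pulled about in its bin (distance of any of stock_a1, stock_a2, stock_a3, stock_a4, stock_b1, stock_b2, stock_b3, stock_b4 from where it was at the start of the episode above 0.02 m).
It fails at once if the marker, the beaker or the tape roll is shifted by more than 20 mm (distance of any of marker, beaker, tape from where it was at the start of the episode above 0.02 m).
It fails at once if a tag that already showed the right face is swung away from it (((horizontal distance between holder_1 and bin_a below 0.105 m or horizontal distance between holder_1 and bin_b below 0.105 m) and value of joint tag_1 below 1.3 rad) or ((horizontal distance between holder_3 and bin_a below 0.105 m or horizontal distance between holder_3 and bin_b below 0.105 m) and value of joint tag_3 below 1.3 rad)).
It also fails if it takes over 38 s, if anything falls off the work surface, if the arm or the gripper's body presses on something with over 40 N, if the wrist force passes 120 N, or if a joint passes its speed limit or range.

## Working session

There is one attempt and no reset: what is moved stays moved. The work goes in short steps, Python scripts to look and compute and a tool call to move; the robot and the scene stay as the last step left them, time stands still between calls to the robot, and variables do not carry over. Pictures are saved under pics/ and viewed, and the job is handed in when it is done.

Besides the shell and the picture viewer there is one more tool, called as name(argument=value, ...), one argument or row to a line, values as JSON. apply_moves: Moves the arm, as the interface text tells. Its arguments: {"type":"object","properties":{"targets":{"type":"array"},"grip_force":{"type":"number"}},"required":["targets"]}

```bash
mkdir -p pics; ls
python3 - <<'E'
from plant import manip, snapshot, camera_params
import cv2, numpy as np
np.set_printoptions(suppress=True, precision=4)
s=manip.read_state(); print({k:s[k] for k in ('time_s','position','ee_rot','grip_width')}, manip.tip_extent)
for n in ('scene','side'):
    im=snapshot(n); cv2.imwrite(f'pics/{n}0.png',im[:,:,::-1]); p=camera_params(n); print(n,p)
print(camera_params('wrist'))
E
```

```text
pics
{'time_s': 0.0, 'position': array([ 231.5439, -580.0247,  224.8612]), 'ee_rot': array([-3.1402, -0.    ,  0.3798]), 'grip_width': 92.1055370714312} 11.0
scene {'camera_matrix': array([[379.499 ,   0.    , 330.7329],
       [  0.    , 379.499 , 196.5348],
       [  0.    ,   0.    ,   1.    ]]), 'extrinsics': array([[   0.8845,   -0.4663,    0.0156, -449.6291],
       [  -0.342 ,   -0.6708,   -0.6581,  297.5342],
       [   0.3174,    0.5768,   -0.7527,  696.5404],
       [   0.    ,    0.    ,    0.    ,    1.    ]])}
side {'camera_matrix': array([[394.0782,   0.    , 314.0918],
       [  0.    , 394.0782, 195.5643],
       [  0.    ,   0.    ,   1.    ]]), 'extrinsics': array([[   0.9256,   -0.3785,   -0.0065, -474.522 ],
       [  -0.244 ,   -0.5833,   -0.7748,  248.151 ],
       [   0.2895,    0.7187,   -0.6322,  674.5564],
       [   0.    ,    0.    ,    0.    ,    1.    ]])}
{'camera_matrix': array([[296.1487,   0.    , 320.8102],
       [  0.    , 296.1487, 206.69  ],
       [  0.    ,   0.    ,   1.    ]]), 'hand_eye': array([[   0.0005,   -0.9651,   -0.2618,   73.8016],
       [   1.    ,    0.0006,   -0.0002,    0.354 ],
       [   0.0004,   -0.2618,    0.9651, -159.2762],
       [   0.    ,    0.    ,    0.    ,    1.    ]])}
```

View pics/scene0.png

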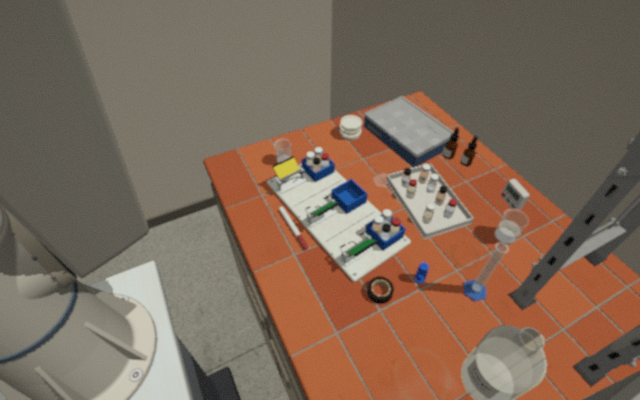

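View pics/side0.png

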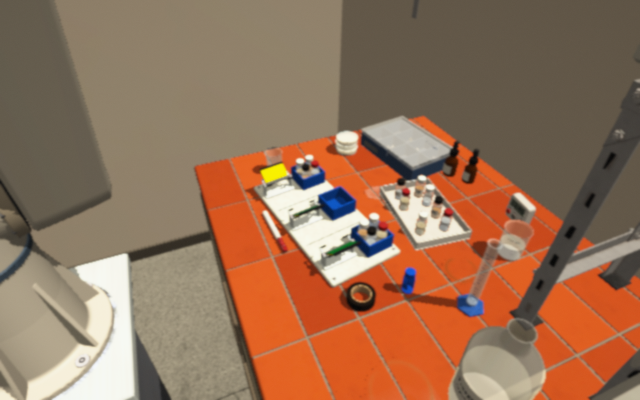

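The pictures show three tags on the white board. Left tag (scene 287,169) is yellow in front of a full bin. Middle tag (322,209) looks green in front of an empty bin. Right tag (358,248) looks green in front of a full bin. The blue vial at (421,272) is a look-alike. I'll crop in closer and measure by triangulation.

```bash
cat > h.py <<'E'
import cv2, numpy as np
from plant import camera_params
def ray(n,uv):
    p=camera_params(n);K=p['camera_matrix'];T=p['extrinsics']
    d=T[:3,:3].T@np.linalg.inv(K)@np.array([uv[0],uv[1],1.]); o=-T[:3,:3].T@T[:3,3]
    return o,d/np.linalg.norm(d)
def onplane(n,uv,z):
    o,d=ray(n,uv); return o+d*(z-o[2])/d[2]
def proj(n,X):
    p=camera_params(n);c=p['extrinsics'][:3,:3]@X+p['extrinsics'][:3,3];c=p['camera_matrix']@c;return c[:2]/c[2]
E
python3 - <<'E'
import cv2,numpy as np
from h import *
for n,(x,y,w,h) in {'scene':(255,130,170,160),'side':(235,135,180,160)}.items():
    im=cv2.imread(f'pics/{n}0.png')
    cv2.imwrite(f'pics/{n}0c.png',cv2.resize(im[y:y+h,x:x+w],None,fx=3.7 if n=='side' else 3.7,fy=3.7,interpolation=cv2.INTER_CUBIC))
E
```

```text
(no output)
```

View pics/scene0c.png

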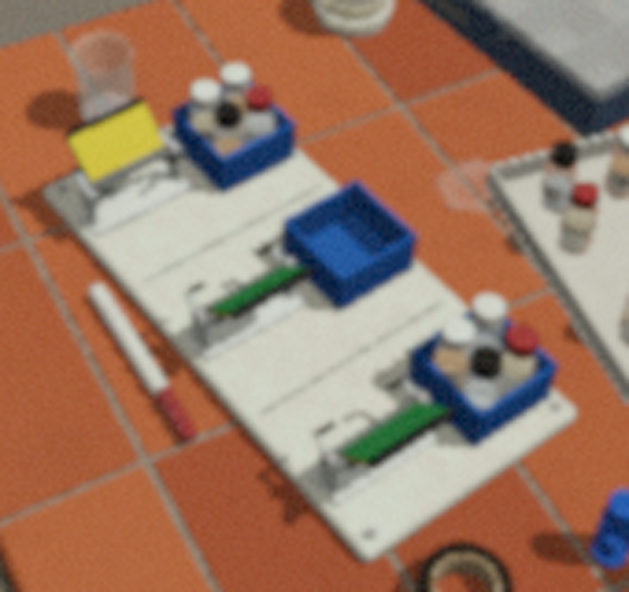

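View pics/side0c.png

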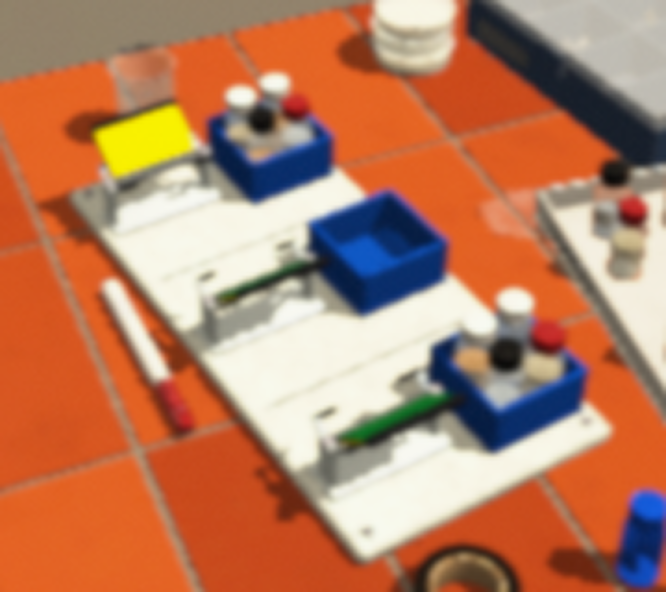

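```bash
cat >> h.py <<'E'
def tri(a,b):
    A=[];y=[]
    for n,uv in (('scene',a),('side',b)):
        o,d=ray(n,uv);P=np.eye(3)-np.outer(d,d);A.append(P);y.append(P@o)
    return np.linalg.lstsq(np.vstack(A),np.hstack(y),rcond=None)[0]
E
python3 - <<'E'
from h import *
np.set_printoptions(suppress=True, precision=1)
S=lambda u,v:(u/3.7+255,v/3.7+130); D=lambda u,v:(u/3.7+235,v/3.7+135)
P={'NR':((368,558),(360,560)),'FR':((577,408),(610,432)),'NL':((45,192),(72,192))}
for k,(a,b) in P.items(): print(k,onplane('scene',S(*a),12),onplane('side',D(*b),12),tri(S(*a),D(*b)))
Q={'yel near bead':((70,131),(95,133)),'yel far bead':((137,100),(180,103)),'g2 near':((218,312),(222,300)),'g2 far':((306,270),(312,262)),'g3 near':((350,461),(345,442)),'g3far':((445,408),(455,400))}
for k,(a,b) in Q.items(): print(k,tri(S(*a),D(*b)))
for k,z,a,b in (('blue',0,(610,565),(640,580)),('tape',10,(465,575),(465,580)),('beaker base',0,(105,110),(140,115)),('marker1',6,(97,290),(110,288)),('marker2',6,(187,433),(185,425))): print(k,onplane('scene',S(*a),z),onplane('side',D(*b),z))
E
```

```text
NR [514.7 -94.3  12. ] [509.9 -97.8  12. ] [516.2 -89.4   0.6]
FR [681.3 -64.4  12. ] [674.5 -71.   12. ] [692.  -52.8 -12. ]
NL [457.1 255.1  12. ] [456.6 255.6  12. ] [456.5 253.6  13.6]
yel near bead [482.3 268.3  46.8]
yel far bead [540.2 274.7  49.2]
g2 near [503.1  78.3  47.4]
g2 far [557.1  68.4  67.5]
g3 near [520.4 -56.5  55.1]
g3far [588.6 -48.2  51.1]
blue [ 640.5 -156.9    0. ] [ 641.5 -156.     0. ]
tape [ 558.7 -127.8   10. ] [ 554.5 -128.1   10. ]
beaker base [531.2 325.    0. ] [530.8 341.1   0. ]
marker1 [456.3 161.8   6. ] [453.7 158.8   6. ]
marker2 [461.1  32.6   6. ] [459.3  30.3   6. ]
```

Run:
```python
from h import *
np.set_printoptions(suppress=True, precision=0)
for k,uv in dict(cyl=(475,293),flaskL=(465,395),strut=(524,300),strut2=(595,370),glassx=(430,380)).items(): print(k,onplane('scene',uv,0))
print(tri((499,245),(490,243)))
```

```text
cyl [ 729. -230.   -0.]
flaskL [ 579. -371.    0.]
strut [ 809. -289.    0.]
strut2 [ 820. -450.    0.]
glassx [ 540. -323.    0.]
[ 736. -214.  152.]
```

apply_moves(
  targets=[
    {"tx": 0.04,"ty": -0.036,"hand": 0},
    {"tx": 0.04,"ty": -0.036,"hand": 0},
    {"tx": 0.04,"ty": -0.036,"hand": 0},
    {"tx": 0.04,"ty": -0.036,"hand": 0},
    {"tx": 0.04,"ty": -0.036,"hand": 0},
    {"tx": 0.04,"ty": -0.036,"hand": 0},
    {"tx": 0.04,"ty": -0.036,"hand": 0},
    {"tx": 0.04,"ty": -0.036,"hand": 0},
    {"tx": 0.04,"ty": -0.036,"hand": 0},
    {"tx": 0.04,"ty": -0.036,"hand": 0},
  ],
)

```text
$.targets[0]: bad value
```

apply_moves(
  targets=[
    {"tx": 0.04,"ty": -0.04,"hand": 0},
    {"tx": 0.04,"ty": -0.04,"hand": 0},
    {"tx": 0.04,"ty": -0.04,"hand": 0},
    {"twist": -0.17},
    {"twist": -0.17},
    {"twist": -0.17},
    {"twist": -0.17},
    {"twist": -0.17},
    {"twist": -0.17},
    {"twist": -0.17},
  ],
)

```text
$.targets[0]: bad value
```

apply_moves(
  targets=[
    {"twist": -0.16},
    {},
  ],
)

```text
$.targets[0]: bad value
```

Run:
```python
from plant import manip,snapshot
import cv2,json
s=manip.read_state(); im=snapshot('wrist'); cv2.imwrite('pics/w1.png',im[:,:,::-1])
d={k:list(map(float,s[k])) for k in('position','ee_rot')}; json.dump(d,open('w1.json','w')); print(d,s['time_s'],s['grip_width'],s['contact_force'])
```

```text
{'position': [231.5563437849331, -580.0608016623692, 224.92306094970505], 'ee_rot': [-3.1403405765612353, -1.8639251937013768e-05, 0.37981262508557667]} 0.1 91.7062695235722 [-0.11117825  0.83405044  0.61340538]
```

View pics/w1.png

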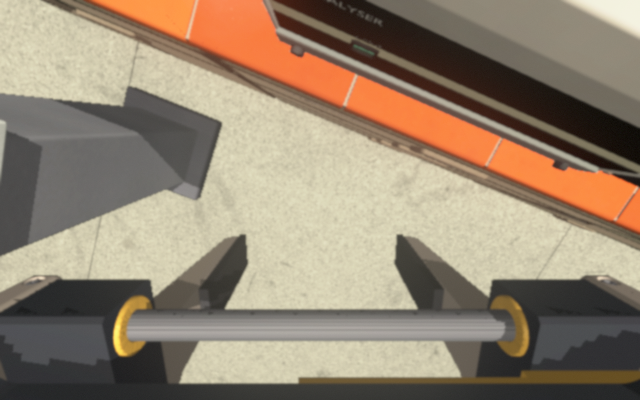

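```bash
cat >> h.py <<'E'
import json
from scipy.spatial.transform import Rotation as Ro
def wray(f,uv):
    s=json.load(open(f+'.json'));p=camera_params('wrist');H=p['hand_eye'];R=Ro.from_euler('xyz',s['ee_rot']).as_matrix()
    o=R@H[:3,3]+np.array(s['position']);d=R@H[:3,:3]@np.linalg.inv(p['camera_matrix'])@np.array([uv[0],uv[1],1.])
    return o,d/np.linalg.norm(d)
def won(f,uv,z):
    o,d=wray(f,uv);return o+d*(z-o[2])/d[2]
def wtri(L):
    A=[];y=[]
    for f,uv in L:
        o,d=wray(f,uv);P=np.eye(3)-np.outer(d,d);A.append(P);y.append(P@o)
    X=np.linalg.lstsq(np.vstack(A),np.hstack(y),rcond=None)[0]
    return X,[np.linalg.norm(A[i]@X-y[i]) for i in range(len(A))]
E
python3 - <<'E'
from h import *
np.set_printoptions(suppress=True, precision=0)
for uv in ((265,0),(285,40),(600,170),(190,40),(620,215)):
  print(uv,[won('w1',uv,z) for z in (0,100,250)])
E
```

```text
(265, 0) [array([ 405., -443.,    0.]), array([ 378., -472.,  100.]), array([ 337., -515.,  250.])]
(285, 40) [array([ 375., -478.,   -0.]), array([ 355., -497.,  100.]), array([ 326., -527.,  250.])]
(600, 170) [array([ 384., -910.,    0.]), array([ 362., -817.,  100.]), array([ 329., -678.,  250.])]
(190, 40) [array([ 334., -375.,    0.]), array([ 325., -421.,  100.]), array([ 312., -491.,  250.])]
(620, 215) [array([ 343., -971.,    0.]), array([ 332., -862.,  100.]), array([ 315., -699.,  250.])]
```

apply_moves(
  targets=[
    {"hand": 0,"tx": 0.02,"ty": -0.05,"tz": 0,"twist": 0},
    {"hand": 0,"tx": 0.02,"ty": -0.05,"tz": 0,"twist": 0},
    {"hand": 0,"tx": 0.02,"ty": -0.05,"tz": 0,"twist": 0},
    {"hand": 0,"tx": 0.02,"ty": -0.05,"tz": 0,"twist": 0},
    {"hand": 0,"tx": 0.02,"ty": -0.05,"tz": 0,"twist": 0},
    {"hand": 0,"tx": 0.02,"ty": -0.05,"tz": 0,"twist": 0},
    {"hand": 0,"tx": 0,"ty": 0,"tz": 0,"twist": 0},
  ],
)

```text
time_s: 1.02
position: [231.2, -254.5, 225.3]
ee_rot: [-3.141, -0.0, 0.382]
contact_force: [-0.3, -1.7, 1.2]
grip_width: 24.0
```

apply_moves(
  targets=[
    {"hand": 0,"tx": 0.05,"ty": -0.022,"tz": 0,"twist": 0},
    {"hand": 0,"tx": 0.05,"ty": -0.022,"tz": 0,"twist": 0},
    {"hand": 0,"tx": 0.05,"ty": -0.022,"tz": 0,"twist": 0},
    {"hand": 0,"tx": 0.05,"ty": -0.022,"tz": 0,"twist": 0},
    {"hand": 0,"tx": 0.05,"ty": -0.022,"tz": 0,"twist": 0},
    {"hand": 0,"tx": 0.05,"ty": -0.022,"tz": 0,"twist": 0},
    {"hand": 0,"tx": 0.05,"ty": -0.022,"tz": 0,"twist": 0},
    {"hand": 0,"tx": 0.05,"ty": -0.022,"tz": 0,"twist": 0},
  ],
)

```text
time_s: 2.02
position: [540.3, 55.3, 225.3]
ee_rot: [3.141, -0.0, 0.38]
contact_force: [-0.0, -0.3, 0.4]
grip_width: 0.4
```

apply_moves(
  targets=[
    {"hand": 0,"tx": 0,"ty": 0,"tz": 0,"twist": -0.17},
    {"hand": 0,"tx": 0,"ty": 0,"tz": 0,"twist": -0.17},
    {"hand": 0,"tx": 0,"ty": 0,"tz": 0,"twist": -0.17},
    {"hand": 0,"tx": 0,"ty": 0,"tz": 0,"twist": -0.17},
    {"hand": 0,"tx": 0,"ty": 0,"tz": 0,"twist": -0.17},
    {"hand": 0,"tx": 0,"ty": 0,"tz": 0,"twist": -0.17},
    {"hand": 0,"tx": 0,"ty": 0,"tz": 0,"twist": -0.17},
    {"hand": 0,"tx": 0,"ty": 0,"tz": 0,"twist": -0.16},
    {"hand": 0,"tx": 0,"ty": 0,"tz": 0,"twist": 0},
  ],
)

```text
time_s: 3.15
position: [538.9, 53.8, 225.3]
ee_rot: [3.142, 0.0, 1.728]
contact_force: [0.8, -1.4, -0.3]
grip_width: 0.7
```

```bash
cat > shot.py <<'E'
import sys,cv2,json
from plant import manip,snapshot
f=sys.argv[1]
s=manip.read_state(); im=snapshot('wrist'); cv2.imwrite(f'pics/{f}.png',im[:,:,::-1])
d={k:list(map(float,s[k])) for k in('position','ee_rot')}; json.dump(d,open(f+'.json','w')); print(d,s['time_s'],s['grip_width'])
E
python3 shot.py w2
```

```text
{'position': [538.9361800795922, 53.801993396733394, 225.29345695589666], 'ee_rot': [3.141541376343204, 0.00021112169460346664, 1.7283257220208965]} 3.15 0.7022385591553796
```

View pics/w2.png

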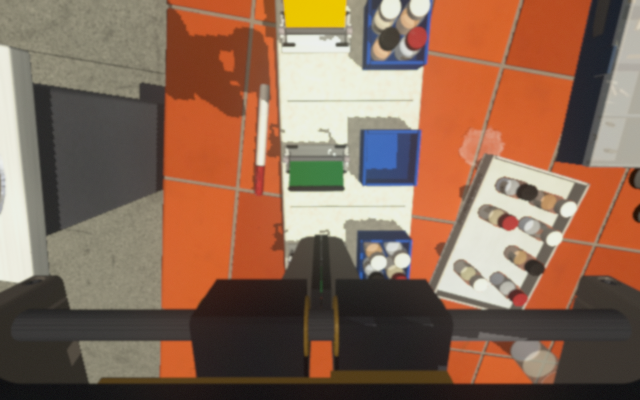

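Looking down: green middle tag (289-344, 160-190) in front of the empty bin, yellow left tag at the top edge in front of a full bin. I'll take a second view 100 mm further left.

apply_moves(
  targets=[
    {"hand": 0,"tx": 0.05,"ty": 0,"tz": 0,"twist": 0},
    {"hand": 0,"tx": 0.05,"ty": 0,"tz": 0,"twist": 0},
    {"hand": 0,"tx": 0,"ty": 0,"tz": 0,"twist": 0},
    {"hand": 0,"tx": 0,"ty": 0,"tz": 0,"twist": 0},
  ],
)

```text
time_s: 3.7
position: [522.6, 152.8, 225.5]
ee_rot: [-3.142, 0.0, 1.729]
contact_force: [-0.4, -0.3, -1.3]
grip_width: 0.8
```

```bash
python3 shot.py w3
python3 - <<'E'
import cv2
a=cv2.imread('pics/w2.png')[0:230,240:450];b=cv2.imread('pics/w3.png')[0:300,240:450]
cv2.imwrite('pics/w2c.png',cv2.resize(a,None,fx=2.5,fy=2.5,interpolation=cv2.INTER_CUBIC))
cv2.imwrite('pics/w3c.png',cv2.resize(b,None,fx=2,fy=2,interpolation=cv2.INTER_CUBIC))
E
```

```text
{'position': [522.5742650822085, 152.77587176277177, 225.45858578449466], 'ee_rot': [-3.1415063890763597, 0.00046975949683170093, 1.7286767725188885]} 3.7 0.7850369520461299
```

View pics/w2c.png

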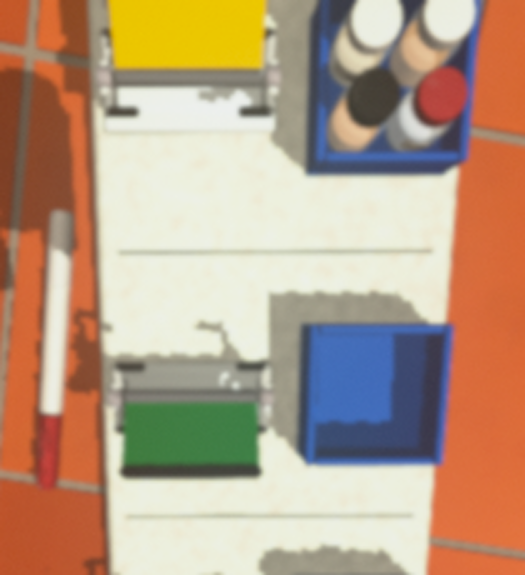

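View pics/w3c.png

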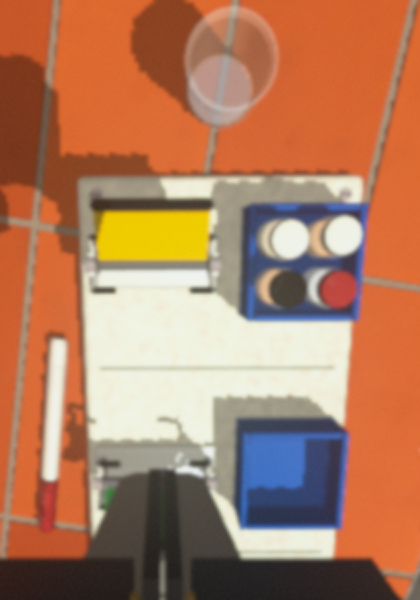

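Run:
```python
from h import *
np.set_printoptions(suppress=True, precision=1)
W2=lambda u,v:(u/2.5+240,v/2.5); W3=lambda u,v:(u/2+240,v/2)
T=[('yellow hinge L',(112,70),(95,262)),('yellow hinge R',(266,70),(211,262)),('holder1 stop L',(107,111),(92,290)),('holder1 stop R',(270,111),(213,290)),('bin2 FL rim',(303,326),(238,421)),('bin2 FR rim',(452,326),(347,433)),('bin1 NR vialcap red',(443,92),(338,287)),('line1 L',(120,250),(100,367))]
for k,a,b in T:
    X,r=wtri([('w2',W2(*a)),('w3',W3(*b))]);print(k,X,np.array(r))
S=lambda u,v:(u/3.7+255,v/3.7+130)
def mix(f,uv,suv):
    A=[];y=[]
    for o,d in (wray(f,uv),ray('scene',S(*suv))):
        P=np.eye(3)-np.outer(d,d);A.append(P);y.append(P@o)
    X=np.linalg.lstsq(np.vstack(A),np.hstack(y),rcond=None)[0]; return X,[np.linalg.norm(A[i]@X-y[i]) for i in (0,1)]
print('bead1',mix('w3',W3(95,204),(70,131)),mix('w3',W3(212,203),(137,100)))
print('b1 z69',won('w3',W3(95,204),69),won('w3',W3(212,203),69))
print('b2 z69',won('w2',W2(122,471),69),won('w2',W2(259,471),69))
print('beaker base',won('w3',W3(217,95),0), 'NL corner',won('w3',W3(80,180),12),'FL',won('w3',W3(362,178),12))
print('bead2',mix('w2',W2(122,471),(212,318)),mix('w2',W2(259,471),(310,272)))
```

```text
yellow hinge L [476.5 214.7  50.5] [0.4 0.4]
yellow hinge R [538.4 224.6  50.4] [0.3 0.3]
holder1 stop L [476.6 199.6  51. ] [0.2 0.2]
holder1 stop R [542.4 210.1  50.9] [0.1 0.1]
bin2 FL rim [576.5 129.3  16.6] [0.1 0.1]
bin2 FR rim [638.1 139.5  44.1] [0.2 0.2]
bin1 NR vialcap red [605.7 222.7  67.5] [0.3 0.3]
line1 L [484.1 149.8  13.4] [0.5 0.5]
bead1 (array([475.9, 242.6,  73.8]), [np.float64(1.0957177599559054), np.float64(1.095717759955738)]) (array([531.4, 253.4,  69.6]), [np.float64(1.1299996899113154), np.float64(1.1299996899108822)])
b1 z69 [474.4 243.3  69. ] [532.5 253.1  69. ]
b2 z69 [503.6  56.6  69. ] [562.3  66.   69. ]
beaker base [529.3 318.6   0. ] NL corner [457.3 258.5  12. ] FL [621.  285.7  12. ]
bead2 (array([498.4,  58.8,  68.7]), [np.float64(5.56804223746758), np.float64(5.568042237467415)]) (array([562.4,  65.9,  68.6]), [np.float64(0.07077170532099146), np.float64(0.07077170532149876)])
```

apply_moves(
  targets=[
    {"hand": 0,"tx": 0.05,"ty": -0.002,"tz": 0,"twist": 0},
    {"hand": 0,"tx": 0.05,"ty": -0.002,"tz": 0,"twist": 0},
    {"hand": 0,"tx": 0.018,"ty": 0,"tz": 0,"twist": 0},
    {"hand": 0,"tx": 0,"ty": 0,"tz": 0.04,"twist": 0},
    {"hand": 0,"tx": 0,"ty": 0,"tz": 0.04,"twist": 0},
    {"hand": 0,"tx": 0,"ty": 0,"tz": 0.03,"twist": 0},
    {"hand": 0,"tx": 0,"ty": 0,"tz": 0,"twist": 0},
  ],
)

```text
time_s: 4.62
position: [498.7, 267.0, 113.6]
ee_rot: [-3.137, 0.002, 1.728]
contact_force: [0.6, -0.4, -0.3]
grip_width: 0.5
```

```bash
python3 shot.py w4
python3 - <<'E'
from plant import snapshot
import cv2
cv2.imwrite('pics/s4.png',cv2.resize(snapshot('scene')[100:260,200:400,::-1],None,fx=3,fy=3,interpolation=cv2.INTER_CUBIC))
E
```

```text
{'position': [498.7247920574265, 266.97021711474, 113.62344284439499], 'ee_rot': [-3.137344287697789, 0.001837615487460198, 1.7281742665311581]} 4.625 0.4775722742540267
```

View pics/w4.png

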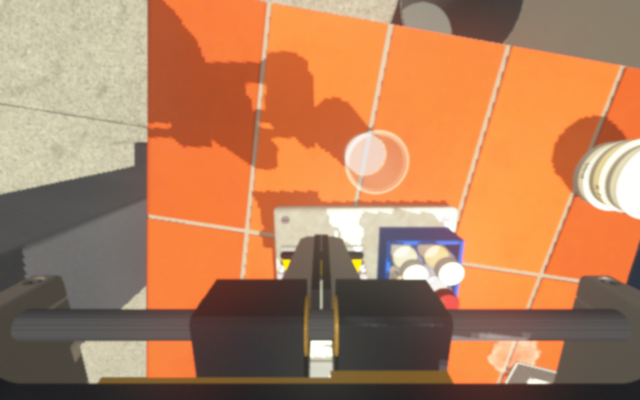

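View pics/s4.png

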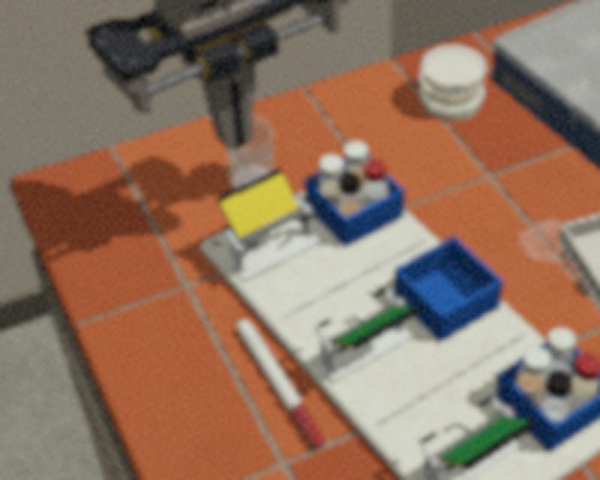

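The gripper is just left of the yellow tag (scene crop 235,140), clear of the beaker. Now I'll lower and sweep right.

apply_moves(
  targets=[
    {"hand": 0,"tx": 0,"ty": 0,"tz": 0.025,"twist": 0},
    {"hand": 0,"tx": 0,"ty": 0,"tz": 0.02,"twist": 0},
    {"hand": 0,"tx": 0,"ty": 0,"tz": 0,"twist": 0},
  ],
)

```text
time_s: 5.1
position: [500.0, 268.7, 71.1]
ee_rot: [-3.141, 0.0, 1.729]
contact_force: [0.3, -0.5, -0.5]
grip_width: 0.3
```

apply_moves(
  targets=[
    {"hand": 0,"tx": -0.01,"ty": 0,"tz": 0,"twist": 0},
    {"hand": 0,"tx": -0.01,"ty": 0,"tz": 0,"twist": 0},
    {"hand": 0,"tx": -0.01,"ty": 0,"tz": 0,"twist": 0},
    {"hand": 0,"tx": -0.01,"ty": 0,"tz": 0,"twist": 0},
    {"hand": 0,"tx": -0.01,"ty": 0,"tz": 0,"twist": 0},
    {"hand": 0,"tx": 0,"ty": 0,"tz": 0,"twist": 0},
  ],
)

```text
time_s: 5.85
position: [507.7, 218.8, 70.5]
ee_rot: [-3.141, 0.0, 1.729]
contact_force: [-0.4, -0.3, 0.8]
grip_width: 0.4
```

Run:
```python
from plant import snapshot
import cv2
cv2.imwrite('pics/s5.png',cv2.resize(snapshot('scene')[100:260,200:400,::-1],None,fx=3,fy=3,interpolation=cv2.INTER_CUBIC))
```

```text
(no output)
```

View pics/s5.png

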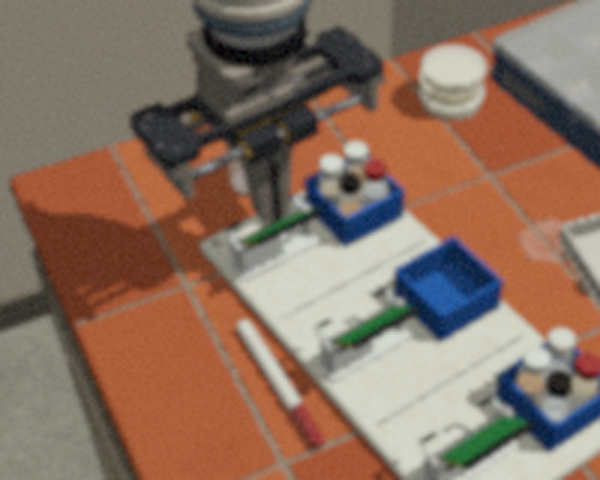

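Tag 1 now shows green (crop 280,225). Next I'll rise, move to the right of tag 2 and lower.

apply_moves(
  targets=[
    {"hand": 0,"tx": 0.005,"ty": 0,"tz": -0.03,"twist": 0},
    {"hand": 0,"tx": 0,"ty": 0,"tz": -0.04,"twist": 0},
    {"hand": 0,"tx": -0.045,"ty": 0,"tz": 0,"twist": 0},
    {"hand": 0,"tx": -0.05,"ty": 0,"tz": 0,"twist": 0},
    {"hand": 0,"tx": -0.05,"ty": 0,"tz": 0,"twist": 0},
    {"hand": 0,"tx": -0.04,"ty": 0,"tz": 0,"twist": 0},
    {"hand": 0,"tx": 0,"ty": 0,"tz": 0,"twist": 0},
  ],
)

```text
time_s: 6.78
position: [536.4, 40.1, 140.6]
ee_rot: [3.142, 0.0, 1.727]
contact_force: [-0.1, 0.7, 0.5]
grip_width: 0.2
```

```bash
python3 - <<'E'
from plant import snapshot
import cv2
cv2.imwrite('pics/s6.png',cv2.resize(snapshot('scene')[120:280,240:440,::-1],None,fx=3,fy=3,interpolation=cv2.INTER_CUBIC))
E
python3 shot.py w6
```

```text
{'position': [536.2197061987251, 41.347155943401596, 140.5302283857687], 'ee_rot': [-3.1415115497842168, -0.00023754961557442833, 1.7276149588909833]} 6.825 0.4337455002946302
```

View pics/s6.png

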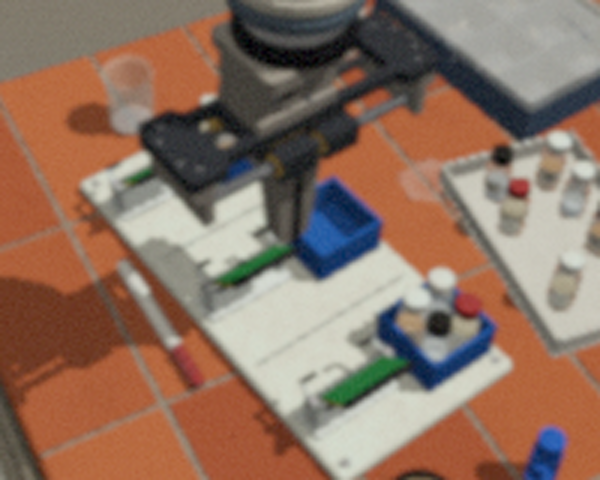

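View pics/w6.png

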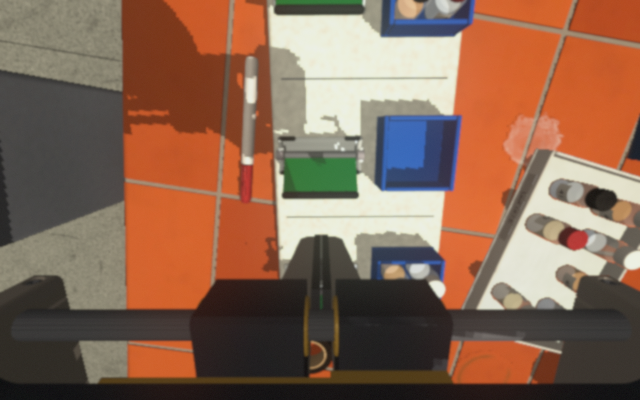

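Run:
```python
from h import *
for u in (284,357): print(won('w6',(u,194.5),69), wtri([('w6',(u,194.5)),('w2',((122 if u<300 else 259)/2.5+240,471/2.5))])[0])
```

```text
[504.155812    57.42663726  69.        ] [500.88365294  48.68796276  33.12833246]
[561.73407332  66.55974042  69.        ] [563.92742012  63.49928349  54.95826916]
```

apply_moves(
  targets=[
    {"hand": 0,"tx": 0,"ty": 0,"tz": 0.04,"twist": 0},
    {"hand": 0,"tx": 0,"ty": 0,"tz": 0.03,"twist": 0},
    {"hand": 0,"tx": 0,"ty": 0,"tz": 0,"twist": 0},
  ],
)

```text
time_s: 7.25
position: [534.2, 43.1, 68.8]
ee_rot: [-3.137, -0.001, 1.731]
contact_force: [0.1, -0.6, -0.5]
grip_width: 0.1
```

apply_moves(
  targets=[
    {"hand": 0,"tx": 0.01,"ty": 0,"tz": 0,"twist": 0},
    {"hand": 0,"tx": 0.01,"ty": 0,"tz": 0,"twist": 0},
    {"hand": 0,"tx": 0.01,"ty": 0,"tz": 0,"twist": 0},
    {"hand": 0,"tx": 0.01,"ty": 0,"tz": 0,"twist": 0},
    {"hand": 0,"tx": 0.01,"ty": 0,"tz": 0,"twist": 0},
    {"hand": 0,"tx": 0,"ty": 0,"tz": 0,"twist": 0},
    {"hand": 0,"tx": -0.01,"ty": 0,"tz": -0.02,"twist": 0},
    {"hand": 0,"tx": 0,"ty": 0,"tz": -0.05,"twist": 0},
    {"hand": 0,"tx": 0,"ty": 0,"tz": -0.05,"twist": 0},
    {"hand": 0,"tx": -0.06,"ty": 0,"tz": 0,"twist": 0},
  ],
)

```text
time_s: 8.5
position: [542.0, 23.9, 194.8]
ee_rot: [3.134, 0.0, 1.734]
contact_force: [1.2, -0.5, -0.1]
grip_width: 0.4
```

apply_moves(
  targets=[
    {"hand": 0,"tx": -0.05,"ty": 0,"tz": -0.02,"twist": 0},
    {"hand": 0,"tx": 0,"ty": 0,"tz": 0,"twist": 0},
    {"hand": 0,"tx": 0,"ty": 0,"tz": 0,"twist": 0},
  ],
)

```text
time_s: 8.88
position: [546.8, -27.1, 210.2]
ee_rot: [-3.141, -0.001, 1.729]
contact_force: [0.4, -0.4, -0.1]
grip_width: 0.5
```

```bash
python3 - <<'E'
from plant import snapshot
import cv2
cv2.imwrite('pics/s7.png',cv2.resize(snapshot('scene')[120:310,240:450,::-1],None,fx=3,fy=3,interpolation=cv2.INTER_CUBIC))
E
python3 shot.py w7
```

```text
{'position': [546.6204251306165, -26.588902678873993, 209.98693648907792], 'ee_rot': [-3.1405155060640846, -0.0005980935034084478, 1.7296789239251096]} 8.925 0.5376555257246637
```

View pics/s7.png

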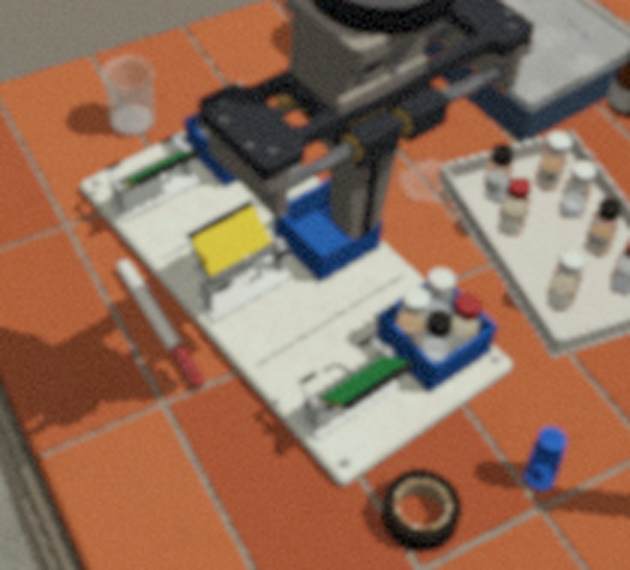

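View pics/w7.png

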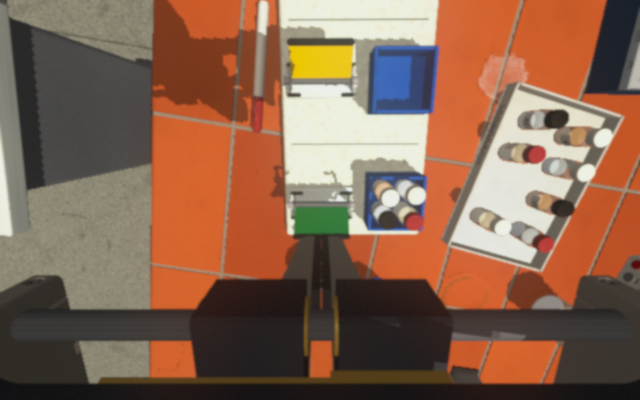

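The scene crop shows tag 1 green (155,168) at the left bin, tag 2 yellow (232,240) at the empty bin, and tag 3 green (365,380), untouched. The vials I can see, the beaker, marker and tape are in place, and the gripper is clear.

Run:
```python
from plant import manip
print(manip.job_done())
```

```text
the job is handed in; nothing more can be done
None
```

I pushed over the two wrong tags and handed the job in at about 8.9 s. The left tag, at a full bin, went from yellow to green. The middle tag, at the empty bin, went from green to yellow. I left the right tag alone because it already showed green at a full bin.

**Final check:** the last scene and wrist pictures showed green, yellow, green from left to right. The beaker, marker and tape looked unmoved by eye; I did not re-measure them. The vials in the right bin were standing. The gripper hid those in the left bin, last clearly seen standing just after the first push. The gripper was well clear of everything, and force readings at the end of each move stayed under 2 N.

**Measurements that disagreed:**
- **Scene and side cameras:** triangulating between them was poor, because they stand close together. It gave tag-edge heights of 47–67 mm.
- **Height used:** I placed the pushes with the wrist camera, taking the bead height as 69 mm from the description. Wrist and scene rays together gave about 69–74 mm.
- **Two wrist views of the middle bead:** these gave unreliable heights of 33 and 55 mm. On the 69 mm plane the two views agreed to about 1 mm, so I used that.

The first move calls were refused for missing fields and moved nothing. The wrist picture taken at that point showed an analyser next to my planned path, so I rerouted around it.

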